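Draw the bottom blank from the gravity chute

TASK

Push the chute's slide fully forward by its upright handle so that the bottom wooden blank comes out at the front, then draw that blank right out while the three above it stay in the chute. Set it down (do not drop it) flat in the shallow steel tray, lengthwise, and finally pull the slide all the way back so that the three remaining blanks sink flat onto the chute floor.

Things in the scene. Friction and masses are not known exactly. Their poses are not given: they have to be found in the camera images.
- chute: Fixed aluminium chute of four corner angles 113 mm high, holding four stacked wooden blanks. Origin on the bench under the middle of the stack; x from the open front to the rear, z up. Floor at z = 14 mm. Inside 156 x 50 mm, outside 60 mm wide, base to x = -86 mm. The front leaves end at z = 45 mm: the slot below passes one blank. A slide guide (60 mm wide, 22 mm high) runs back to x = 210 mm.
- chute_mouth (a point): Point on the chute's centre line at the outside of its front leaves, at floor height (chute x = -83 mm, z = 14 mm). A blank leaves here towards the chute's -x.
- slide (a joint): Travel of the steel slide: 0 = fully back, 0.09 = fully forward (m, towards the chute's -x). Needs 2 N, plus 3 to 10 N for the blanks; stays where left. Its 16 mm high tongue pushes the bottom blank's rear end from about 0.017 on; at 0.09 the blank stands 70 mm out of the mouth. The tongue lies under the next blank until it is drawn back.
- slide_grip (a point): Middle of the top edge of the slide's upright steel handle plate: 14 mm along the chute's x, 30 mm across, free above the 22 mm high guide, top 135 mm above the bench. It moves with the slide: 195 mm behind the chute's origin (chute +x) when fully back, 105 mm when fully forward.
- blank1: Bottom blank of the stack: light wooden bar 150 x 46 x 22 mm with 2 mm rounded edges, about 0.12 kg. Origin at the centre of its underside, x along its length (parallel to the chute's x at the start, front end at -75 mm), z up.
- blank2: Second blank from the bottom, same size and axes as blank1.
- blank3: Third blank from the bottom, same.
- blank4: Top blank, same.
- tray: Fixed shallow open steel tray, 210 mm long (its x) x 130 mm wide x 14 mm high, wall and floor 4 mm thick. Origin on the bench under its centre, z up.

How it is judged:
By the outcome, as a careful person would: the job done as asked, in the order asked, and still so for the second after the job is handed in, with the robot touching nothing.
It also fails if it takes over 64 s, if anything falls off the work surface, if the arm or the gripper's body presses on something with over 40 N, if the wrist force passes 120 N, or if a joint passes its speed limit or range.

ROBOT

A 6-joint arm with a two-finger parallel gripper is mounted at the origin on a cart in front of the work surface, level with it; the furniture and walls round the work are solid. World frame = base frame: x ahead of the robot, y to its left, z up, the work surface at z = 0. Lengths are in m, angles in rad, forces in N, time in s.
With the tool pointing down it reaches from about 0.25 to 0.725 m from the base axis. Payload 4 kg.
Tool frame: the origin (TCP) lies between the finger pads; the fingertips stand 11 mm ahead of it and the grasp point (between the pads) lies 8 mm behind it (bot.tip_extent is the distance from the TCP to the fingertips, in m); z points along the fingers, y is the line along which they close (so a half turn about z gives the same grasp; the last joint's range is limited). The gripper opens to 85 mm and grips with 20 to 120 N. Pads are 22 mm wide; open, the fingers measure 114 mm over their backs; the gripper's body (76 mm by 85 mm) begins 54 mm behind the grasp point. The pads swing forward as they close: fully open they stand 13 mm farther back than shut.
Start: joints at [1.2, 0.241, 0.005, 1.335, 0, 1.571], TCP at [0.181, 0.466, 0.242] pointing down, gripper open.
Joint ranges: [-2.72, 2.72], [-1.05, 1.87], [-1.09, 1.28], [-1.99, 2.15], [-1.42, 1.44], [-3.14, 3.14]. Speed limits (rad/s): [2.79, 2.79, 3.14, 3.14, 3.14, 3.14].

INTERFACE

Orientations are given as a unit quaternion [x, y, z, w].
In Python, from workcell import bot gives the robot as it stands. The module is installed in compiled form; this text tells all that it offers.
- The arm moves only by the tool drive_tool, never from a script. Its argument "rows" is a list of rows, each an object of numbers: "dx", "dy", "dz": the shift along the tool's x, y, z in units of 50 mm (1.0 is 50 mm); "wx", "wy", "wz": the turn, a rotation vector about the tool's x, y, z in units of 5 degrees (1.0 is 5 degrees); "hand": the finger opening in mm, from 0 to 85.4. A call has 1 to 20 rows; each row is the pose to reach, as a shift and turn from the pose commanded when the call began, along the tool's axes at that moment; what a row does not reach only later rows make up. A row lasts 1/10 s, in which the tool goes at most 50 mm and 8.59 degrees, less where a joint would pass 70% of its speed; a pose out of reach is approached as far as the arm can. A call with a gripper value outside its range is refused whole. The fingers move at their own pace and stop on an object; the grip force is fixed at half the most. Time passes only in rows, so rows that repeat a pose let the fingers close. It gives the time, the measured TCP pose, the force, the opening and the grip force at its end, in the units of the state.
- bot.get_obs(): the state, without advancing time (a new reading comes with each control period).
- bot.camera(name): name is "scene" or "top" or "wrist"; returns the picture (400x640x3 uint8, red, green, blue); there is no depth.
- bot.get_calibration(name): a dict with "vfov" (degrees; the focal length in pixels is half the picture's height over the tangent of half this angle, whatever the lens; pixels are square), "cx", "cy" (the principal point, pixels), "k1" (the pictures are not rectified: a ray, as slopes to the right and down, at radius r is drawn at 1 + k1 r^2 times it, then the intrinsics apply), "origin" and "rotation" of the camera in the world; the wrist camera has in their place "mount" (4x4, takes a point from camera to tool coordinates, whose origin is the TCP and whose axes are the flange's). Camera axes: x right, y up, looking along -z (the intrinsics and any distortion apply to the point x, -y, -z); pixel columns grow to the right and rows downward; lengths in m; the calibration is good to about 2 mm. A picture is of the moment at which its call begins: read the wrist's pose just before it. get_calibration takes no time and is no camera call.
- bot.job_done(): hands the job in; it is judged then, once.
Trained networks look in the newest picture that a camera, given by its name, has taken for a name from the list of things; names that differ only in an ending like _2 or _b are one class to them, and where a whole thing is asked for, a point or a joint stands for the part that bears it (a point fixed in the world has none). Each returns a list of dicts, best first, with "score" (0 to 1); they miss things now and then, are a little off and sometimes report something else, mostly with a low value. They report only what shows in the picture. A call takes as long as a camera call.
- bot.look_for(camera, thing): "extent" ([centre column, centre row, width, height] in pixels, round what is visible of it).
- bot.outline_of(camera, thing): "region" (400x640 bool, what is visible of it) and "extent" ([centre column, centre row, width, height] in pixels, round what is visible of it).
The state is a dict: "clock": time; "joint_pos": joint angles; "joint_vel": joint speeds; "tau": joint torques, N m; "eef_pos": TCP position; "tool_rot": TCP orientation; "ft_force": force on the tool from outside, world axes, zero at the start; "ft_torque": the same for the moment, N m; "grip_width": finger opening in m; "grasp_force": force on a finger pad.
Only numpy, scipy, OpenCV 4.12 (cv2) and the standard library are available. Lean on these libraries where they do the work, as an engineer would, in place of code of your own. Each camera call takes 0.05 s, during which the arm holds its last target. There are 200 camera calls.

## Working session

There is one attempt and no reset: what is moved stays moved. The work goes in short steps, Python scripts to look and compute and a tool call to move; the robot and the scene stay as the last step left them, time stands still between calls to the robot, and variables do not carry over. Pictures are saved under pics/ and viewed, at most 10 in all, crops included, and the job is handed in when it is done.

Besides the shell and the picture viewer there is one more tool, called after "Call:" by a JSON object that holds its "method" and its "body", one argument or row to a line. drive_tool: Moves the arm, as the interface text tells. Its arguments: {"type":"object","properties":{"rows":{"type":"array","items":{"type":"object","properties":{"dx":{"type":"number"},"dy":{"type":"number"},"dz":{"type":"number"},"wx":{"type":"number"},"wy":{"type":"number"},"wz":{"type":"number"},"hand":{"type":"number"}}}}},"required":["rows"]}

```bash
mkdir -p pics
cat > h.py <<'E'
import numpy as np, cv2
from workcell import bot
from scipy.spatial.transform import Rotation as R
def cam(n):
    c=bot.get_calibration(n); f=200/np.tan(np.radians(c['vfov'])/2)
    if 'mount' in c:
        o=bot.get_obs(); M=np.array(c['mount']); Rt=R.from_quat(o['tool_rot']).as_matrix()
        Rw=Rt@M[:3,:3]; p=Rt@M[:3,3]+o['eef_pos']
    else: Rw=np.array(c['rotation']); p=np.array(c['origin'])
    return c,f,Rw,p
def proj(C,P):
    c,f,Rw,p=C; q=(np.atleast_2d(P)-p)@Rw; s=np.c_[q[:,0]/-q[:,2],q[:,1]/q[:,2]]
    s=s*(1+c['k1']*(s**2).sum(1,keepdims=True)); return s*f+[c['cx'],c['cy']]
def unproj(C,uv,z):
    c,f,Rw,p=C; d=(np.atleast_2d(uv)-[c['cx'],c['cy']])/f; s=d.copy()
    for _ in range(30): s=d/(1+c['k1']*(s**2).sum(1,keepdims=True))
    r=np.c_[s[:,0],-s[:,1],-np.ones(len(s))]@Rw.T
    return p+r*((z-p[2])/r[:,2])[:,None]
def snap(n,fn):
    im=bot.camera(n); cv2.imwrite('pics/'+fn,im[:,:,::-1]); return im
E
python3 - <<'E'
from h import *
a=snap('top','a.png');b=snap('scene','b.png')
for n in('top','scene'):
    C=cam(n);print(n,C[3],C[0]['vfov'],C[0]['k1'])
    for t in('chute','slide','blank4','tray'):
        for r in bot.look_for(n,t)[:3]:print(n,t,round(r['score'],2),np.round(r['extent'],1))
print(bot.get_obs())
E
```

```text
top [ 0.20819366 -0.0284638   1.46455445] 43.222259643699466 -0.07075162383781854
top chute 0.78 [381.  202.3 102.   60.7]
top slide 0.79 [411.4 190.1  41.7  29.9]
top blank4 0.79 [363.4 208.1  52.3  30.7]
top tray 0.82 [224.2 239.8  75.9  59.2]
scene [-0.02348928 -0.61639487  0.74621277] 53.2355200002008 -0.08644050087555981
scene chute 0.98 [372.5 256.8 123.3  90.4]
scene slide 0.57 [407.6 271.5  61.2  43.6]
scene blank4 0.96 [350.6 231.8  61.6  34.8]
scene blank4 0.54 [344.6 252.3  28.5  16.1]
scene blank4 0.48 [342.2 248.9  29.8  17.4]
scene tray 0.73 [242.8 194.9  76.4  52.8]
{'clock': 0.5, 'joint_pos': array([1.19999887e+00, 2.40625492e-01, 4.96766831e-03, 1.33521028e+00,
       1.61338258e-05, 1.57080981e+00]), 'joint_vel': array([-2.46145222e-06,  3.71258773e-04,  8.39543940e-04,  4.40388621e-04,
        8.85406679e-04,  1.36048273e-04]), 'tau': array([-3.45153730e-04, -3.71858633e+01,  2.52462029e+01,  2.82211717e-03,
       -3.60468084e-05, -5.72764076e-07]), 'eef_pos': array([0.18116778, 0.46600246, 0.24228135]), 'tool_rot': array([ 1.84345071e-01,  9.82861584e-01, -3.37858840e-05, -1.45439504e-05]), 'ft_force': array([-0.63205324, -0.2654755 ,  0.64259894]), 'ft_torque': array([ 0.01255692, -0.07432189, -0.00177474]), 'grasp_force': 0.0, 'grip_width': 0.08585497027345937}
```

View pics/a.png

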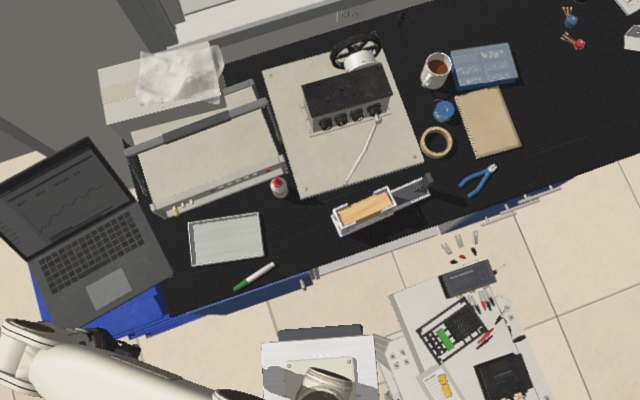

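View pics/b.png

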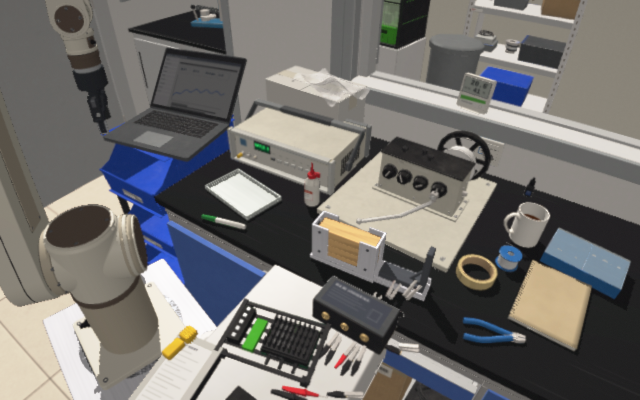

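Run:
```python
from h import *
np.set_printoptions(precision=4,suppress=True)
for n in('top','scene'):
    bot.camera(n);C=cam(n)
    for t,z in(('blank4',.102),('tray',.014),('slide',.135),('chute',.113)):
        r=bot.outline_of(n,t)
        if not r: print(n,t,'none');continue
        m=r[0]['region'].astype(np.uint8)
        cs=max(cv2.findContours(m,0,cv2.CHAIN_APPROX_NONE)[0],key=len)[:,0,:].astype(float)
        P=unproj(C,cs,z)[:,:2]
        c,s,a=cv2.minAreaRect((P*1000).astype(np.float32))
        print(n,t,round(r[0]['score'],2),np.array(c),np.array(s),a, cv2.boxPoints((c,s,a)).round().tolist())
    print(proj(C,[[0,0,0],[.4,0,0],[.4,.2,0]]))
a=cv2.imread('pics/a.png')[160:260,310:450];b=cv2.imread('pics/b.png')[200:310,300:450]
cv2.imwrite('pics/c.png',np.vstack([cv2.resize(x,(560,290),interpolation=cv2.INTER_CUBIC) if 0 else cv2.resize(x,(150*4-40,290)) for x in(a,b)]))
```

```text
Traceback (most recent call last):
  File "h.py", line 17, in unproj
    r=np.c_[s[:,0],-s[:,1],-np.ones(len(s))]@Rw.T
      ~~~~~~~~~~~~~~~~~~~~~~~~~~~~~~~~~~~~~~^~~~~
ValueError: matmul: Input operand 1 has a mismatch in its core dimension 0, with gufunc signature (n?,k),(k,m?)->(n?,m?) (size 4 is different from 3)
```

```bash
sed -i "s/Rw=np.array(c\['rotation'\])/Rw=R.from_quat(c['rotation']).as_matrix()/" h.py
python3 - <<'E'
from h import *
np.set_printoptions(precision=4,suppress=True)
for n in('top','scene'):
    bot.camera(n);C=cam(n)
    for t,z in(('blank4',.102),('tray',.014),('slide',.135),('chute',.113)):
        r=bot.outline_of(n,t)
        if not r: print(n,t,'none');continue
        m=r[0]['region'].astype(np.uint8)
        cs=max(cv2.findContours(m,0,cv2.CHAIN_APPROX_NONE)[0],key=len)[:,0,:].astype(float)
        P=unproj(C,cs,z)[:,:2]
        c,s,a=cv2.minAreaRect((P*1000).astype(np.float32))
        print(n,t,round(r[0]['score'],2),np.array(c),np.array(s),a, cv2.boxPoints((c,s,a)).round().tolist())
    print(proj(C,[[0,0,0],[.4,0,0],[.4,.2,0]]))
a=cv2.imread('pics/a.png')[160:260,310:450];b=cv2.imread('pics/b.png')[200:310,300:450]
cv2.imwrite('pics/c.png',np.vstack([cv2.resize(x,(420,300)) if x is a else cv2.resize(x,(420,300)) for x in(a,b)]))
E
```

```text
top blank4 0.9 [ 489.1862 -152.4743] [ 51.5426 152.659 ] 19.223209381103516 [[440.0, -89.0], [490.0, -233.0], [539.0, -216.0], [488.0, -72.0]]
top tray 0.89 [449.5187 249.8023] [132.3267 210.2695] 4.606145858764648 [[375.0, 349.0], [392.0, 140.0], [524.0, 150.0], [507.0, 360.0]]
top slide 0.88 [ 526.147  -292.1454] [ 42.4142 123.1278] 27.539134979248047 [[479.0, -247.0], [536.0, -357.0], [573.0, -337.0], [516.0, -228.0]]
top chute 0.82 [ 502.4425 -208.8215] [ 78.1413 304.3619] 19.31629753112793 [[415.0, -78.0], [516.0, -365.0], [590.0, -340.0], [489.0, -52.0]]
[[321.375  393.6377]
 [311.7011 250.0687]
 [243.2217 254.9027]]
scene blank4 0.71 [ 483.659  -157.2921] [ 67.9614 150.0301] 18.214550018310547 [[428.0, -97.0], [475.0, -239.0], [539.0, -218.0], [492.0, -75.0]]
scene tray 0.89 [446.8245 244.9714] [138.5146 224.1617] 4.798339366912842 [[368.0, 351.0], [387.0, 127.0], [525.0, 139.0], [506.0, 362.0]]
scene slide 0.64 [ 495.9823 -326.5295] [132.9408  92.9958] 21.68292808532715 [[417.0, -308.0], [451.0, -394.0], [575.0, -345.0], [541.0, -259.0]]
scene chute 0.56 [ 472.4714 -232.0121] [161.2045 302.4698] 21.48084831237793 [[342.0, -121.0], [453.0, -402.0], [603.0, -343.0], [492.0, -62.0]]
[[131.4553 331.6501]
 [278.9419 245.6485]
 [237.304  208.6781]]
```

View pics/c.png

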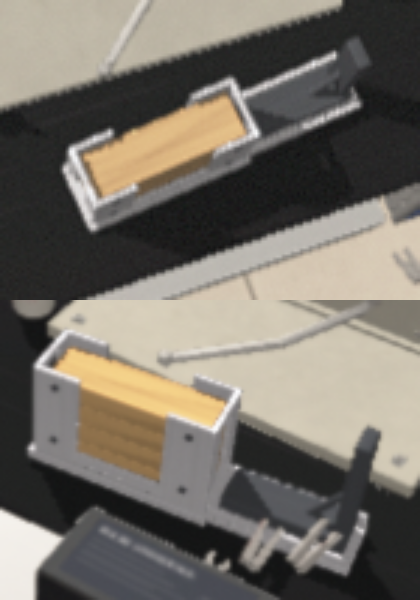

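The pictures show the chute with its front towards the tray: stack at top-image (363,208), handle at about (428,180), tray at (224,240). The chute centre is about (0.491,-0.152), its +x heading about -71°. I'll move above the handle.

Call:
{"method": "drive_tool", "body": {
  "rows": [
    {"dx": -0.5,"dy": -0.5,"wz": 0.4},
    {"dx": -1.2,"dy": -1.1,"wz": 1},
    {"dx": -1.9,"dy": -1.8,"wz": 1.5},
    {"dx": -2.6,"dy": -2.5,"wz": 2},
    {"dx": -3.3,"dy": -3.2,"wz": 2.6},
    {"dx": -4,"dy": -3.8,"wz": 3.2},
    {"dx": -4.7,"dy": -4.5,"wz": 3.7},
    {"dx": -5.4,"dy": -5.2,"wz": 4.2},
    {"dx": -6.1,"dy": -5.8,"wz": 4.8},
    {"dx": -6.8,"dy": -6.5,"wz": 5.3},
    {"dx": -7.5,"dy": -7.2,"wz": 5.8},
    {"dx": -8.2,"dy": -7.8,"wz": 6.4},
    {"dx": -8.9,"dy": -8.5,"wz": 7},
    {"dx": -9.6,"dy": -9.2,"wz": 7.5},
    {"dx": -10.3,"dy": -9.8,"wz": 8},
    {"dx": -11,"dy": -10.5,"wz": 8.6},
    {"dx": -11.7,"dy": -11.2,"wz": 9.1},
    {"dx": -12.3,"dy": -11.8,"wz": 9.6},
    {"dx": -12.8,"dy": -12.2,"wz": 9.94},
    {"dx": -12.8,"dy": -12.2,"wz": 9.94}
  ]
}}

```text
invalid input at $.rows[0]: expected keys dx, dy, dz, wx, wy, wz, hand
```

Run:
```python
from h import *
np.set_printoptions(precision=4,suppress=True)
snap('wrist','d.png');C=cam('wrist');o=bot.get_obs()
print(o['clock'],o['eef_pos'],R.from_quat(o['tool_rot']).as_matrix(),o['joint_pos'],bot.tip_extent,C[0]['mount'])
for t in('slide','chute','blank4'):
    r=bot.outline_of('wrist',t)
    if r:print(t,r[0]['score'],r[0]['extent'])
d=np.array([.327,-.945,0]);y=np.array([.945,.327,0]);c=np.array([.491,-.1515,0])
print(proj(C,[c+d*.195+[0,0,.135]+y*i*.015+d*j*.007 for i in(-1,1) for j in(-1,1)]))
```

```text
1.15 [0.1812 0.466  0.2423] [[-0.932   0.3624  0.    ]
 [ 0.3624  0.932   0.    ]
 [-0.      0.     -1.    ]] [ 1.2     0.2406  0.005   1.3352 -0.      1.5708] 0.011 [[ 0.0004  0.9467  0.3221  0.083 ]
 [ 1.     -0.0001 -0.0011 -0.0003]
 [-0.001   0.3221 -0.9467 -0.1314]
 [ 0.      0.      0.      1.    ]]
[[-104.6898  608.7195]
 [-109.0653  611.7884]
 [ -85.1228  617.0678]
 [ -89.5665  620.0375]]
```

View pics/d.png

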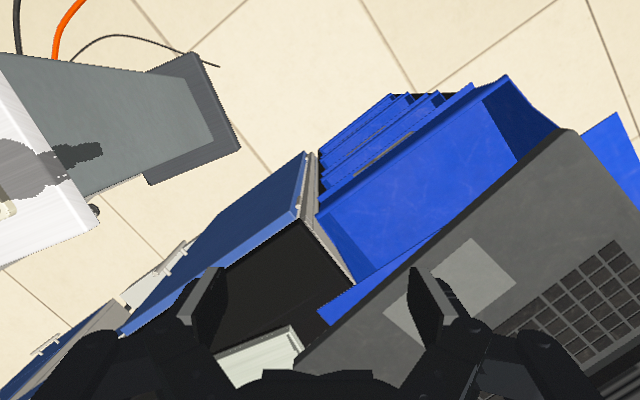

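The wrist view shows the laptop area and the open fingers; the move was refused because every row needs all the keys. Sending it again.

Call:
{"method": "drive_tool", "body": {
  "rows": [
    {"dx": -0.5,"dy": -0.5,"dz": 0,"wx": 0,"wy": 0,"wz": 0.4,"hand": 85},
    {"dx": -1.2,"dy": -1.1,"dz": 0,"wx": 0,"wy": 0,"wz": 1,"hand": 85},
    {"dx": -1.9,"dy": -1.8,"dz": 0,"wx": 0,"wy": 0,"wz": 1.5,"hand": 85},
    {"dx": -2.6,"dy": -2.5,"dz": 0,"wx": 0,"wy": 0,"wz": 2,"hand": 85},
    {"dx": -3.3,"dy": -3.2,"dz": 0,"wx": 0,"wy": 0,"wz": 2.6,"hand": 85},
    {"dx": -4,"dy": -3.8,"dz": 0,"wx": 0,"wy": 0,"wz": 3.2,"hand": 85},
    {"dx": -4.7,"dy": -4.5,"dz": 0,"wx": 0,"wy": 0,"wz": 3.7,"hand": 85},
    {"dx": -5.4,"dy": -5.2,"dz": 0,"wx": 0,"wy": 0,"wz": 4.2,"hand": 85},
    {"dx": -6.1,"dy": -5.8,"dz": 0,"wx": 0,"wy": 0,"wz": 4.8,"hand": 85},
    {"dx": -6.8,"dy": -6.5,"dz": 0,"wx": 0,"wy": 0,"wz": 5.3,"hand": 85},
    {"dx": -7.5,"dy": -7.2,"dz": 0,"wx": 0,"wy": 0,"wz": 5.8,"hand": 85},
    {"dx": -8.2,"dy": -7.8,"dz": 0,"wx": 0,"wy": 0,"wz": 6.4,"hand": 85},
    {"dx": -8.9,"dy": -8.5,"dz": 0,"wx": 0,"wy": 0,"wz": 7,"hand": 85},
    {"dx": -9.6,"dy": -9.2,"dz": 0,"wx": 0,"wy": 0,"wz": 7.5,"hand": 85},
    {"dx": -10.3,"dy": -9.8,"dz": 0,"wx": 0,"wy": 0,"wz": 8,"hand": 85},
    {"dx": -11,"dy": -10.5,"dz": 0,"wx": 0,"wy": 0,"wz": 8.6,"hand": 85},
    {"dx": -11.7,"dy": -11.2,"dz": 0,"wx": 0,"wy": 0,"wz": 9.1,"hand": 85},
    {"dx": -12.3,"dy": -11.8,"dz": 0,"wx": 0,"wy": 0,"wz": 9.6,"hand": 85},
    {"dx": -12.8,"dy": -12.2,"dz": 0,"wx": 0,"wy": 0,"wz": 9.94,"hand": 85},
    {"dx": -12.8,"dy": -12.2,"dz": 0,"wx": 0,"wy": 0,"wz": 9.94,"hand": 85}
  ]
}}

```text
clock: 3.3
eef_pos: [0.5574, -0.3382, 0.2398]
tool_rot: [0.582, 0.813, -0.0, -0.0]
ft_force: [-0.4, -0.1, 0.0]
grip_width: 0.0848
grasp_force: 0.0
```

Run:
```python
from h import *
np.set_printoptions(precision=4,suppress=True)
im=bot.camera('wrist').copy();C=cam('wrist');o=bot.get_obs()
print(o['clock'],o['eef_pos'],R.from_quat(o['tool_rot']).as_matrix(),o['joint_pos'])
for t in('slide','chute','blank4'):
    r=bot.outline_of('wrist',t)
    if r:print(t,r[0]['score'],r[0]['extent'])
d=np.array([.327,-.945,0]);y=np.array([.945,.327,0]);c=np.array([.491,-.1515,0])
P=proj(C,[c+d*(.195+j*.007)+[0,0,.135]+y*i*.015 for i,j in((-1,-1),(-1,1),(1,1),(1,-1))]);print(P)
cv2.polylines(im,[P.round().astype(int)],True,(255,0,0))
cv2.imwrite('pics/d2.png',im[:,:,::-1])
```

```text
3.35 [ 0.5567 -0.3361  0.2404] [[-0.3244  0.9459 -0.0018]
 [ 0.9459  0.3244  0.0012]
 [ 0.0017 -0.0013 -1.    ]] [-0.5432  0.5562  0.4708  1.4876  0.0001  0.6972]
slide 0.79 [318.6, 146.2, 41.0, 137.0]
chute 0.76 [316.8, 112.0, 83.9, 213.4]
blank4 0.78 [317.5, 25.7, 61.4, 49.4]
[[295.7802 198.0025]
 [296.1968 214.727 ]
 [333.7744 214.6632]
 [334.0358 197.9334]]
```

View pics/d2.png

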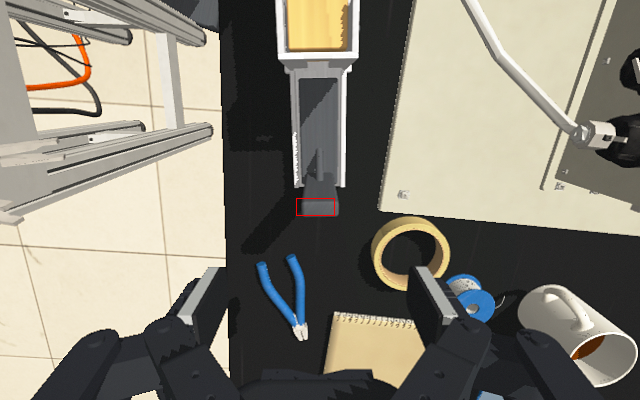

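Run:
```python
from h import *
np.set_printoptions(precision=4,suppress=True)
C=cam('wrist');o=bot.get_obs();Rt=R.from_quat(o['tool_rot']).as_matrix();print(C[0]['cx'],C[0]['cy'],o['eef_pos'])
bot.camera('wrist')
def t(P): return (P-o['eef_pos'])@Rt
print('handle',t(unproj(C,[[300,198],[338,198],[300,215],[338,215]],.135)))
r=bot.outline_of('wrist','slide')[0]['region']
for row in range(195,216,3): 
    c=np.where(r[row])[0]; 
    if len(c): print(row,c.min(),c.max())
r=bot.outline_of('wrist','chute')[0]['region']
for row in (10,20,30,40,50,60,66): 
    c=np.where(r[row])[0]
    if len(c): print(row,c.min(),c.max(),t(unproj(C,[[c.min(),row],[c.max()+1,row]],.113)).mean(0))
```

```text
317.0019644782447 204.36025545908996 [ 0.5563 -0.3334  0.2424]
handle [[ 0.007  -0.0134  0.1074]
 [ 0.0071  0.0166  0.1074]
 [-0.0073 -0.0136  0.1074]
 [-0.0073  0.017   0.1074]]
195 303 335
198 303 335
201 302 336
204 302 336
207 302 337
210 302 337
213 302 337
10 277 358 [0.1423 0.0007 0.1295]
20 277 357 [0.1359 0.0003 0.1295]
30 277 357 [0.1294 0.0004 0.1295]
40 277 358 [0.1228 0.0007 0.1295]
50 278 356 [0.1161 0.0004 0.1295]
60 279 356 [0.1092 0.0007 0.1295]
66 280 355 [0.105  0.0008 0.1295]
```

The handle (image 300–338 × 198–215) lies right under the TCP, and the chute axis is aligned with tool x. I'll go down and grip it.

Call:
{"method": "drive_tool", "body": {
  "rows": [
    {"dx": 0,"dy": 0.03,"dz": 0.7,"wx": 0,"wy": 0,"wz": 0,"hand": 85},
    {"dx": 0,"dy": 0.03,"dz": 1.4,"wx": 0,"wy": 0,"wz": 0,"hand": 85},
    {"dx": 0,"dy": 0.03,"dz": 2.0,"wx": 0,"wy": 0,"wz": 0,"hand": 70},
    {"dx": 0,"dy": 0.03,"dz": 2.4,"wx": 0,"wy": 0,"wz": 0,"hand": 55},
    {"dx": 0,"dy": 0.03,"dz": 2.56,"wx": 0,"wy": 0,"wz": 0,"hand": 45},
    {"dx": 0,"dy": 0.03,"dz": 2.56,"wx": 0,"wy": 0,"wz": 0,"hand": 24},
    {"dx": 0,"dy": 0.03,"dz": 2.56,"wx": 0,"wy": 0,"wz": 0,"hand": 24},
    {"dx": 0,"dy": 0.03,"dz": 2.56,"wx": 0,"wy": 0,"wz": 0,"hand": 24},
    {"dx": 0,"dy": 0.03,"dz": 2.56,"wx": 0,"wy": 0,"wz": 0,"hand": 24},
    {"dx": 0,"dy": 0.03,"dz": 2.56,"wx": 0,"wy": 0,"wz": 0,"hand": 24}
  ]
}}

```text
clock: 4.65
eef_pos: [0.5578, -0.3335, 0.1143]
tool_rot: [0.58, 0.815, 0.0, -0.0]
ft_force: [-0.6, 3.0, -6.2]
grip_width: 0.0292
grasp_force: 61.9
```

Call:
{"method": "drive_tool", "body": {
  "rows": [
    {"dx": 0.1,"dy": 0,"dz": 0,"wx": 0,"wy": 0,"wz": 0,"hand": 24},
    {"dx": 0.25,"dy": 0,"dz": 0,"wx": 0,"wy": 0,"wz": 0,"hand": 24},
    {"dx": 0.4,"dy": 0,"dz": 0,"wx": 0,"wy": 0,"wz": 0,"hand": 24},
    {"dx": 0.55,"dy": 0,"dz": 0,"wx": 0,"wy": 0,"wz": 0,"hand": 24},
    {"dx": 0.7,"dy": 0,"dz": 0,"wx": 0,"wy": 0,"wz": 0,"hand": 24},
    {"dx": 0.85,"dy": 0,"dz": 0,"wx": 0,"wy": 0,"wz": 0,"hand": 24},
    {"dx": 1.0,"dy": 0,"dz": 0,"wx": 0,"wy": 0,"wz": 0,"hand": 24},
    {"dx": 1.15,"dy": 0,"dz": 0,"wx": 0,"wy": 0,"wz": 0,"hand": 24},
    {"dx": 1.3,"dy": 0,"dz": 0,"wx": 0,"wy": 0,"wz": 0,"hand": 24},
    {"dx": 1.45,"dy": 0,"dz": 0,"wx": 0,"wy": 0,"wz": 0,"hand": 24},
    {"dx": 1.6,"dy": 0,"dz": 0,"wx": 0,"wy": 0,"wz": 0,"hand": 24},
    {"dx": 1.7,"dy": 0,"dz": 0,"wx": 0,"wy": 0,"wz": 0,"hand": 24},
    {"dx": 1.78,"dy": 0,"dz": 0,"wx": 0,"wy": 0,"wz": 0,"hand": 24},
    {"dx": 1.84,"dy": 0,"dz": 0,"wx": 0,"wy": 0,"wz": 0,"hand": 24},
    {"dx": 1.84,"dy": 0,"dz": 0,"wx": 0,"wy": 0,"wz": 0,"hand": 24},
    {"dx": 1.84,"dy": 0,"dz": 0,"wx": 0,"wy": 0,"wz": 0,"hand": 24}
  ]
}}

```text
clock: 6.25
eef_pos: [0.5276, -0.2486, 0.1143]
tool_rot: [0.581, 0.814, -0.002, 0.001]
ft_force: [-0.7, -8.4, -10.5]
grip_width: 0.0289
grasp_force: 61.2
```

Call:
{"method": "drive_tool", "body": {
  "rows": [
    {"dx": 0.06,"dy": 0,"dz": 0,"wx": 0,"wy": 0,"wz": 0,"hand": 24},
    {"dx": 0.08,"dy": 0,"dz": 0,"wx": 0,"wy": 0,"wz": 0,"hand": 24},
    {"dx": 0.08,"dy": 0,"dz": 0,"wx": 0,"wy": 0,"wz": 0,"hand": 24}
  ]
}}

```text
clock: 6.55
eef_pos: [0.5275, -0.2486, 0.1143]
tool_rot: [0.582, 0.814, -0.004, 0.004]
ft_force: [3.8, -17.6, -16.6]
grip_width: 0.029
grasp_force: 60.7
```

Call:
{"method": "drive_tool", "body": {
  "rows": [
    {"dx": -0.1,"dy": 0,"dz": 0,"wx": 0,"wy": 0,"wz": 0,"hand": 24},
    {"dx": -0.1,"dy": 0,"dz": 0,"wx": 0,"wy": 0,"wz": 0,"hand": 70},
    {"dx": -0.1,"dy": 0,"dz": 0,"wx": 0,"wy": 0,"wz": 0,"hand": 70},
    {"dx": -0.1,"dy": 0,"dz": 0,"wx": 0,"wy": 0,"wz": 0,"hand": 70},
    {"dx": -0.1,"dy": 0,"dz": -0.6,"wx": 0,"wy": 0,"wz": 0,"hand": 70},
    {"dx": -0.1,"dy": 0,"dz": -1.4,"wx": 0,"wy": 0,"wz": 0,"hand": 70},
    {"dx": -0.1,"dy": 0,"dz": -2.2,"wx": 0,"wy": 0,"wz": 0,"hand": 70},
    {"dx": 0.6,"dy": 0,"dz": -2.4,"wx": 0,"wy": 0,"wz": 0,"hand": 70},
    {"dx": 1.5,"dy": 0,"dz": -2.4,"wx": 0,"wy": 0,"wz": 0,"hand": 70},
    {"dx": 2.4,"dy": 0,"dz": -2.4,"wx": 0,"wy": 0,"wz": 0,"hand": 70},
    {"dx": 3.3,"dy": 0,"dz": -2.4,"wx": 0,"wy": 0,"wz": 0,"hand": 70},
    {"dx": 4.1,"dy": 0,"dz": -2.4,"wx": 0,"wy": 0,"wz": 0,"hand": 70},
    {"dx": 4.6,"dy": 0,"dz": -2.4,"wx": 0,"wy": 0,"wz": 0,"hand": 70},
    {"dx": 4.8,"dy": 0,"dz": -2.4,"wx": 0,"wy": 0,"wz": 0,"hand": 70},
    {"dx": 4.8,"dy": 0,"dz": -2.4,"wx": 0,"wy": 0,"wz": 0,"hand": 70},
    {"dx": 4.8,"dy": 0,"dz": -2.4,"wx": 0,"wy": 0,"wz": 0,"hand": 70},
    {"dx": 4.8,"dy": 0,"dz": -2.4,"wx": 0,"wy": 0,"wz": 0,"hand": 70}
  ]
}}

```text
clock: 8.25
eef_pos: [0.4489, -0.0173, 0.2344]
tool_rot: [0.581, 0.814, 0.0, 0.0]
ft_force: [0.3, 0.2, 0.1]
grip_width: 0.0698
grasp_force: 0.0
```

Run:
```python
from h import *
np.set_printoptions(precision=4,suppress=True)
im=snap('wrist','e.png');C=cam('wrist');o=bot.get_obs();Rt=R.from_quat(o['tool_rot']).as_matrix()
print(o['clock'],o['eef_pos'],o['grip_width'],Rt[:,0],o['ft_force'])
for q in bot.outline_of('wrist','blank1')[:4]:
    r=q['region'];cs=max(cv2.findContours(r.astype(np.uint8),0,1)[0],key=len)[:,0,:].astype(float)
    print(q['score'],q['extent'])
    P=(unproj(C,cs,.036)-o['eef_pos'])@Rt
    print(P.min(0),P.max(0),cv2.minAreaRect((P[:,:2]*1000).astype(np.float32)))
```

```text
8.3 [ 0.4489 -0.0174  0.2343] 0.06983971738780542 [-0.3248  0.9458 -0.0003] [0.2271 0.0662 0.6418]
0.88 [313.6, 207.1, 45.8, 61.2]
[-0.0684 -0.026   0.1983] [0.0061 0.0193 0.1983] ((-31.164072036743164, -3.355226516723633), (45.3740348815918, 74.49927520751953), 89.97612762451172)
0.7 [316.7, 241.8, 19.2, 7.3]
[-0.0785 -0.0114  0.1983] [-0.0697  0.007   0.1983] ((-74.07096099853516, -2.229196548461914), (18.37067985534668, 8.81856632232666), 89.97674560546875)
0.6 [314.8, 315.6, 43.2, 117.0]
[-0.2705 -0.0314  0.1983] [-0.1138  0.0256  0.1983] ((-192.0806427001953, -2.984224319458008), (55.789920806884766, 156.95040893554688), 89.44696044921875)
0.48 [315.2, 250.2, 25.6, 7.5]
[-0.0913 -0.0139  0.1983] [-0.0797  0.0082  0.1983] ((-85.53738403320312, -2.831263542175293), (22.063920974731445, 11.571765899658203), 89.9764633178711)
```

View pics/e.png

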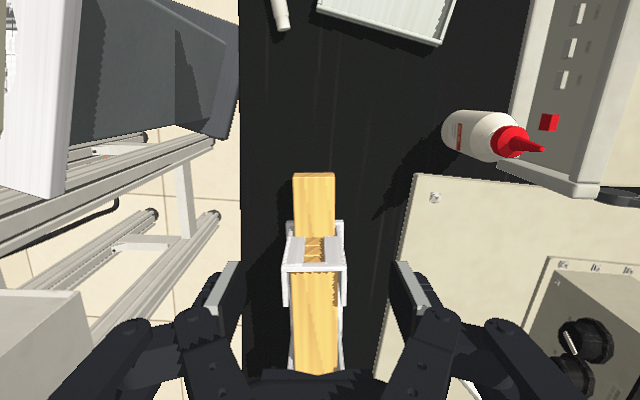

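Run:
```python
from h import *
np.set_printoptions(precision=4,suppress=True)
C=cam('wrist');o=bot.get_obs();Rt=R.from_quat(o['tool_rot']).as_matrix()
t=lambda uv,z:(unproj(C,uv,z)-o['eef_pos'])@Rt
print('base front',t([[287,221],[343,221]],.014)[:,:2],t([[287,221],[343,221]],.0)[:,:2])
print('leaf front top',t([[282,268],[347,268],[282,272],[347,272]],.113)[:,:2])
print('blank front',t([[293,173],[335,173]],.034)[:,:2],t([[293,173],[335,173]],.016)[:,:2])
im=cv2.imread('pics/e.png')[160:290,270:360];cv2.imwrite('pics/f.png',cv2.resize(im,None,fx=4.5,fy=4.5,interpolation=cv2.INTER_NEAREST))
```

```text
base front [[-0.0576 -0.0358]
 [-0.0575  0.0311]] [[-0.0632 -0.0372]
 [-0.0631  0.0323]]
leaf front top [[-0.0637 -0.0316]
 [-0.0637  0.0272]
 [-0.0679 -0.0317]
 [-0.0678  0.0273]]
blank front [[ 0.0056 -0.0256]
 [ 0.0057  0.0193]] [[ 0.0014 -0.027 ]
 [ 0.0015  0.0203]]
```

View pics/f.png

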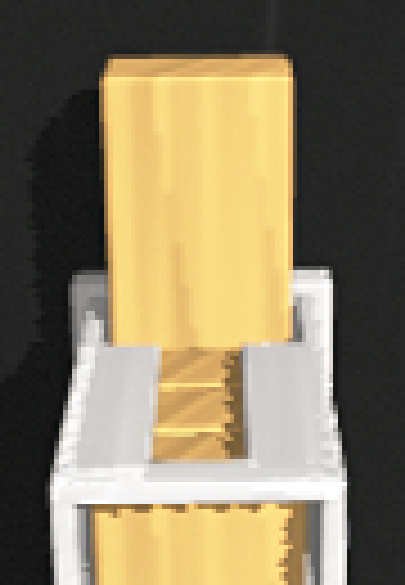

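The crop shows blank1 about 62–65 mm out (front edge at row 177, columns 293–335), centred 3 mm to the tool's -y, with yaw aligned. I'll descend and grip it.

Call:
{"method": "drive_tool", "body": {
  "rows": [
    {"dx": -0.1,"dy": -0.06,"dz": 0.8,"wx": 0,"wy": 0,"wz": 0,"hand": 72},
    {"dx": -0.1,"dy": -0.06,"dz": 1.6,"wx": 0,"wy": 0,"wz": 0,"hand": 72},
    {"dx": -0.1,"dy": -0.06,"dz": 2.4,"wx": 0,"wy": 0,"wz": 0,"hand": 72},
    {"dx": -0.1,"dy": -0.06,"dz": 3.2,"wx": 0,"wy": 0,"wz": 0,"hand": 72},
    {"dx": -0.1,"dy": -0.06,"dz": 3.8,"wx": 0,"wy": 0,"wz": 0,"hand": 72},
    {"dx": -0.1,"dy": -0.06,"dz": 4.05,"wx": 0,"wy": 0,"wz": 0,"hand": 72},
    {"dx": -0.1,"dy": -0.06,"dz": 4.14,"wx": 0,"wy": 0,"wz": 0,"hand": 72},
    {"dx": -0.1,"dy": -0.06,"dz": 4.14,"wx": 0,"wy": 0,"wz": 0,"hand": 52},
    {"dx": -0.1,"dy": -0.06,"dz": 4.14,"wx": 0,"wy": 0,"wz": 0,"hand": 40},
    {"dx": -0.1,"dy": -0.06,"dz": 4.14,"wx": 0,"wy": 0,"wz": 0,"hand": 40},
    {"dx": -0.1,"dy": -0.06,"dz": 4.14,"wx": 0,"wy": 0,"wz": 0,"hand": 40},
    {"dx": -0.1,"dy": -0.06,"dz": 4.14,"wx": 0,"wy": 0,"wz": 0,"hand": 40}
  ]
}}

```text
clock: 9.55
eef_pos: [0.448, -0.0224, 0.0283]
tool_rot: [0.58, 0.814, 0.0, 0.001]
ft_force: [-0.2, -1.4, 3.7]
grip_width: 0.0446
grasp_force: 61.8
```

Call:
{"method": "drive_tool", "body": {
  "rows": [
    {"dx": 0.1,"dy": 0,"dz": 0,"wx": 0,"wy": 0,"wz": 0,"hand": 40},
    {"dx": 0.25,"dy": 0,"dz": 0,"wx": 0,"wy": 0,"wz": 0,"hand": 40},
    {"dx": 0.4,"dy": 0,"dz": 0,"wx": 0,"wy": 0,"wz": 0,"hand": 40},
    {"dx": 0.55,"dy": 0,"dz": 0,"wx": 0,"wy": 0,"wz": 0,"hand": 40},
    {"dx": 0.7,"dy": 0,"dz": 0,"wx": 0,"wy": 0,"wz": 0,"hand": 40},
    {"dx": 0.85,"dy": 0,"dz": 0,"wx": 0,"wy": 0,"wz": 0,"hand": 40},
    {"dx": 1.0,"dy": 0,"dz": 0,"wx": 0,"wy": 0,"wz": 0,"hand": 40},
    {"dx": 1.15,"dy": 0,"dz": 0,"wx": 0,"wy": 0,"wz": 0,"hand": 40},
    {"dx": 1.3,"dy": 0,"dz": 0,"wx": 0,"wy": 0,"wz": 0,"hand": 40},
    {"dx": 1.45,"dy": 0,"dz": 0,"wx": 0,"wy": 0,"wz": 0,"hand": 40},
    {"dx": 1.6,"dy": 0,"dz": 0,"wx": 0,"wy": 0,"wz": 0,"hand": 40},
    {"dx": 1.75,"dy": 0,"dz": 0,"wx": 0,"wy": 0,"wz": 0,"hand": 40},
    {"dx": 1.9,"dy": 0,"dz": 0,"wx": 0,"wy": 0,"wz": 0,"hand": 40},
    {"dx": 2.1,"dy": 0,"dz": 0,"wx": 0,"wy": 0,"wz": 0,"hand": 40},
    {"dx": 2.3,"dy": 0,"dz": -0.1,"wx": 0,"wy": 0,"wz": 0,"hand": 40},
    {"dx": 2.5,"dy": 0,"dz": -0.4,"wx": 0,"wy": 0,"wz": 0,"hand": 40},
    {"dx": 2.6,"dy": 0,"dz": -0.9,"wx": 0,"wy": 0,"wz": 0,"hand": 40},
    {"dx": 2.6,"dy": 0,"dz": -1.2,"wx": 0,"wy": 0,"wz": 0,"hand": 40},
    {"dx": 2.6,"dy": 0,"dz": -1.2,"wx": 0,"wy": 0,"wz": 0,"hand": 40}
  ]
}}

```text
clock: 11.45
eef_pos: [0.4062, 0.1021, 0.0894]
tool_rot: [0.58, 0.815, 0.002, 0.001]
ft_force: [0.8, 0.1, -0.4]
grip_width: 0.0447
grasp_force: 61.5
```

Run:
```python
from h import *
np.set_printoptions(precision=4,suppress=True)
im=snap('wrist','g.png');C=cam('wrist');o=bot.get_obs();Rt=R.from_quat(o['tool_rot']).as_matrix()
print(o['clock'],o['eef_pos'],o['grip_width'],o['grasp_force'],o['ft_force'],o['joint_pos'])
s=bot.camera('scene')
a=cv2.resize(im,(480,300));b=s[150:310,230:486];cv2.imwrite('pics/g2.png',np.vstack([a,cv2.resize(b,(480,300))])[:,:,::-1])
# tray geometry
bot.camera('top');T=cam('top')
r=bot.outline_of('top','tray')
for q in r[:1]:
    cs=max(cv2.findContours(q['region'].astype(np.uint8),0,1)[0],key=len)[:,0,:].astype(float)
    print(q['score'],cv2.minAreaRect((unproj(T,cs+.0,.014)[:,:2]*1000).astype(np.float32)))
```

```text
11.5 [0.4054 0.1016 0.0882] 0.04444737198339143 61.50896430015564 [ 0.4288  1.1012 -2.133 ] [ 0.2454  0.2199 -0.4606  0.8877  0.0003  1.4829]
0.61 ((446.46820068359375, 290.2464599609375), (133.21441650390625, 129.87088012695312), 4.208524227142334)
```

View pics/g2.png

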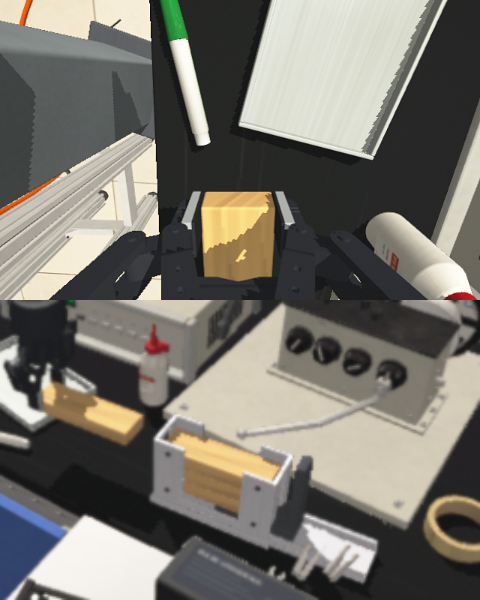

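The blank is held flat and three remain in the chute, leaning forward. The wrist view shows the tray's near edge at full-scale (318,165)–(499,210). I'll check the tray pose from this close view.

Run:
```python
from h import *
np.set_printoptions(precision=4,suppress=True)
C=cam('wrist');o=bot.get_obs()
print(o['eef_pos'],unproj(C,[[318,165],[499,210],[375,5],[590,5]],.014))
T=np.array([.448,.248]);a=np.radians(94.65);u=np.array([np.cos(a),np.sin(a)]);v=np.array([u[1],-u[0]])
print('model near corners',T-u*.105-v*.065,T-u*.105+v*.065)
g=np.array([.445,.248])+u*.067
Rt=R.from_quat(o['tool_rot']).as_matrix()
print('target',g,'tool units',np.r_[g-o['eef_pos'][:2],0.0183-o['eef_pos'][2]]@Rt/.05, np.degrees(np.arctan2(Rt[1,0],Rt[0,0])))
```

```text
[0.4038 0.1007 0.0864] [[0.391  0.1394 0.014 ]
 [0.5183 0.1505 0.014 ]
 [0.3914 0.2359 0.014 ]
 [0.5057 0.2759 0.014 ]]
model near corners [0.3917 0.1381] [0.5213 0.1486]
target [0.4396 0.3148] tool units [3.8122 2.0758 1.3604] 109.05155326549543
```

Call:
{"method": "drive_tool", "body": {
  "rows": [
    {"dx": 0.3,"dy": 0.15,"dz": 0,"wx": 0,"wy": 0,"wz": 0.2,"hand": 40},
    {"dx": 0.8,"dy": 0.45,"dz": 0,"wx": 0,"wy": 0,"wz": 0.6,"hand": 40},
    {"dx": 1.4,"dy": 0.75,"dz": 0,"wx": 0,"wy": 0,"wz": 1.0,"hand": 40},
    {"dx": 2.0,"dy": 1.1,"dz": 0,"wx": 0,"wy": 0,"wz": 1.5,"hand": 40},
    {"dx": 2.6,"dy": 1.4,"dz": 0,"wx": 0,"wy": 0,"wz": 2.0,"hand": 40},
    {"dx": 3.2,"dy": 1.75,"dz": 0,"wx": 0,"wy": 0,"wz": 2.4,"hand": 40},
    {"dx": 3.6,"dy": 1.95,"dz": 0.1,"wx": 0,"wy": 0,"wz": 2.7,"hand": 40},
    {"dx": 3.8,"dy": 2.07,"dz": 0.4,"wx": 0,"wy": 0,"wz": 2.88,"hand": 40},
    {"dx": 3.8,"dy": 2.07,"dz": 0.7,"wx": 0,"wy": 0,"wz": 2.88,"hand": 40},
    {"dx": 3.8,"dy": 2.07,"dz": 0.9,"wx": 0,"wy": 0,"wz": 2.88,"hand": 40},
    {"dx": 3.8,"dy": 2.07,"dz": 1.0,"wx": 0,"wy": 0,"wz": 2.88,"hand": 40},
    {"dx": 3.8,"dy": 2.07,"dz": 1.0,"wx": 0,"wy": 0,"wz": 2.88,"hand": 40},
    {"dx": 3.8,"dy": 2.07,"dz": 1.0,"wx": 0,"wy": 0,"wz": 2.88,"hand": 40}
  ]
}}

```text
clock: 12.95
eef_pos: [0.4407, 0.314, 0.0375]
tool_rot: [0.678, 0.735, 0.0, 0.0]
ft_force: [-0.2, -0.0, -1.2]
grip_width: 0.0448
grasp_force: 61.4
```

Run:
```python
from h import *
s=snap('scene','s1.png');t=bot.camera('top');o=bot.get_obs();print(o['clock'],o['eef_pos'],o['tool_rot'],o['ft_force'])
a=s[130:250,180:340];b=t[180:290,160:310]
cv2.imwrite('pics/h.png',np.vstack([cv2.resize(a,(480,300)),cv2.resize(b,(480,300))])[:,:,::-1])
```

```text
13.05 [0.44113448 0.31430138 0.03808344] [6.77996527e-01 7.35064709e-01 7.49067441e-04 1.47002035e-04] [-0.03199104  0.00467564 -1.09433155]
```

View pics/h.png

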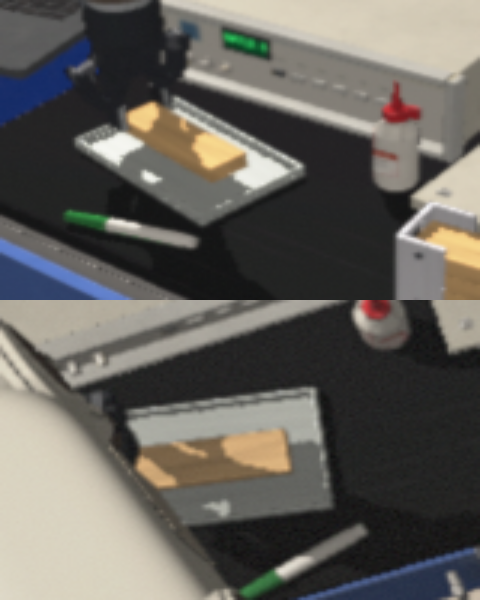

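The blank hangs over the tray interior, parallel to its long side. I'll lower it slowly.

Call:
{"method": "drive_tool", "body": {
  "rows": [
    {"dx": 0,"dy": 0,"dz": 0.12,"wx": 0,"wy": 0,"wz": 0,"hand": 40},
    {"dx": 0,"dy": 0,"dz": 0.24,"wx": 0,"wy": 0,"wz": 0,"hand": 40},
    {"dx": 0,"dy": 0,"dz": 0.31,"wx": 0,"wy": 0,"wz": 0,"hand": 40},
    {"dx": 0,"dy": 0,"dz": 0.35,"wx": 0,"wy": 0,"wz": 0,"hand": 40},
    {"dx": 0,"dy": 0,"dz": 0.37,"wx": 0,"wy": 0,"wz": 0,"hand": 40},
    {"dx": 0,"dy": 0,"dz": 0.37,"wx": 0,"wy": 0,"wz": 0,"hand": 40},
    {"dx": 0,"dy": 0,"dz": 0.37,"wx": 0,"wy": 0,"wz": 0,"hand": 40}
  ]
}}

```text
clock: 13.75
eef_pos: [0.4407, 0.3143, 0.0189]
tool_rot: [0.678, 0.735, 0.0, 0.0]
ft_force: [0.1, 0.1, -1.2]
grip_width: 0.0445
grasp_force: 61.5
```

Call:
{"method": "drive_tool", "body": {
  "rows": [
    {"dx": 0,"dy": 0,"dz": 0.02,"wx": 0,"wy": 0,"wz": 0,"hand": 40},
    {"dx": 0,"dy": 0,"dz": 0.03,"wx": 0,"wy": 0,"wz": 0,"hand": 40},
    {"dx": 0,"dy": 0,"dz": 0.03,"wx": 0,"wy": 0,"wz": 0,"hand": 40}
  ]
}}

```text
clock: 14.05
eef_pos: [0.4408, 0.3144, 0.0184]
tool_rot: [0.678, 0.735, 0.0, 0.0]
ft_force: [-1.8, -1.3, 5.9]
grip_width: 0.0448
grasp_force: 62.2
```

Contact confirmed (+6 N). I'll release and rise.

Call:
{"method": "drive_tool", "body": {
  "rows": [
    {"dx": 0,"dy": 0,"dz": 0,"wx": 0,"wy": 0,"wz": 0,"hand": 48},
    {"dx": 0,"dy": 0,"dz": 0,"wx": 0,"wy": 0,"wz": 0,"hand": 58},
    {"dx": 0,"dy": 0,"dz": 0,"wx": 0,"wy": 0,"wz": 0,"hand": 64},
    {"dx": 0,"dy": 0,"dz": 0,"wx": 0,"wy": 0,"wz": 0,"hand": 64},
    {"dx": 0,"dy": 0,"dz": -0.2,"wx": 0,"wy": 0,"wz": 0,"hand": 64},
    {"dx": 0,"dy": 0,"dz": -0.6,"wx": 0,"wy": 0,"wz": 0,"hand": 64},
    {"dx": 0,"dy": 0,"dz": -1.3,"wx": 0,"wy": 0,"wz": 0,"hand": 64},
    {"dx": 0,"dy": 0,"dz": -2.1,"wx": 0,"wy": 0,"wz": 0,"hand": 64},
    {"dx": 0,"dy": 0,"dz": -2.9,"wx": 0,"wy": 0,"wz": 0,"hand": 64},
    {"dx": 0,"dy": 0,"dz": -3.7,"wx": 0,"wy": 0,"wz": 0,"hand": 64},
    {"dx": 0,"dy": 0,"dz": -4.3,"wx": 0,"wy": 0,"wz": 0,"hand": 64},
    {"dx": 0,"dy": 0,"dz": -4.5,"wx": 0,"wy": 0,"wz": 0,"hand": 64},
    {"dx": 0,"dy": 0,"dz": -4.5,"wx": 0,"wy": 0,"wz": 0,"hand": 64},
    {"dx": 0,"dy": 0,"dz": -4.5,"wx": 0,"wy": 0,"wz": 0,"hand": 64}
  ]
}}

```text
clock: 15.45
eef_pos: [0.4399, 0.3138, 0.2411]
tool_rot: [0.678, 0.735, -0.001, -0.0]
ft_force: [-0.9, 0.0, -1.4]
grip_width: 0.0639
grasp_force: 0.0
```

Run:
```python
from h import *
np.set_printoptions(precision=4,suppress=True)
o=bot.get_obs();Rt=R.from_quat(o['tool_rot']).as_matrix();print(o['clock'],o['eef_pos'])
g=np.array([.5275,-.2486]);print(np.r_[g-o['eef_pos'][:2],0]@Rt/.05, np.degrees(np.arctan2(Rt[1,0],Rt[0,0])))
bot.camera('wrist');C=cam('wrist')
for z,k in((.026,'blank1'),(.014,'tray')):
  for q in bot.outline_of('wrist',k)[:1]:
    cs=max(cv2.findContours(q['region'].astype(np.uint8),0,1)[0],key=len)[:,0,:].astype(float)
    print(k,q['score'],cv2.minAreaRect((unproj(C,cs,z)[:,:2]*1000).astype(np.float32)))
```

```text
15.45 [0.4399 0.3138 0.2411]
[-11.3526   0.8333   0.0104] 94.65182071983334
blank1 0.93 ((446.22869873046875, 248.04225158691406), (45.588016510009766, 153.68814086914062), 4.696168899536133)
tray 0.89 ((449.94915771484375, 248.99972534179688), (130.42352294921875, 212.9271697998047), 4.312168121337891)
```

Call:
{"method": "drive_tool", "body": {
  "rows": [
    {"dx": -0.4,"dy": 0.03,"dz": 0,"wx": 0,"wy": 0,"wz": -0.1,"hand": 70},
    {"dx": -1.2,"dy": 0.09,"dz": 0,"wx": 0,"wy": 0,"wz": -0.3,"hand": 70},
    {"dx": -2.1,"dy": 0.15,"dz": 0,"wx": 0,"wy": 0,"wz": -0.5,"hand": 70},
    {"dx": -3.0,"dy": 0.22,"dz": 0,"wx": 0,"wy": 0,"wz": -0.75,"hand": 70},
    {"dx": -3.9,"dy": 0.29,"dz": 0,"wx": 0,"wy": 0,"wz": -1.0,"hand": 70},
    {"dx": -4.8,"dy": 0.35,"dz": 0,"wx": 0,"wy": 0,"wz": -1.2,"hand": 70},
    {"dx": -5.7,"dy": 0.42,"dz": 0,"wx": 0,"wy": 0,"wz": -1.45,"hand": 70},
    {"dx": -6.6,"dy": 0.48,"dz": 0,"wx": 0,"wy": 0,"wz": -1.65,"hand": 70},
    {"dx": -7.5,"dy": 0.55,"dz": 0,"wx": 0,"wy": 0,"wz": -1.9,"hand": 70},
    {"dx": -8.4,"dy": 0.62,"dz": 0,"wx": 0,"wy": 0,"wz": -2.1,"hand": 70},
    {"dx": -9.3,"dy": 0.68,"dz": 0,"wx": 0,"wy": 0,"wz": -2.35,"hand": 70},
    {"dx": -10.2,"dy": 0.75,"dz": 0,"wx": 0,"wy": 0,"wz": -2.6,"hand": 70},
    {"dx": -10.9,"dy": 0.8,"dz": 0,"wx": 0,"wy": 0,"wz": -2.75,"hand": 70},
    {"dx": -11.35,"dy": 0.83,"dz": 0,"wx": 0,"wy": 0,"wz": -2.86,"hand": 70},
    {"dx": -11.35,"dy": 0.83,"dz": 0,"wx": 0,"wy": 0,"wz": -2.86,"hand": 70},
    {"dx": -11.35,"dy": 0.83,"dz": 0,"wx": 0,"wy": 0,"wz": -2.86,"hand": 70},
    {"dx": -11.35,"dy": 0.83,"dz": 0,"wx": 0,"wy": 0,"wz": -2.86,"hand": 70}
  ]
}}

```text
clock: 17.3
eef_pos: [0.5276, -0.247, 0.2415]
tool_rot: [0.581, 0.814, -0.0, -0.001]
ft_force: [0.3, 0.5, -0.0]
grip_width: 0.0695
grasp_force: 0.0
```

Run:
```python
from h import *
np.set_printoptions(precision=4,suppress=True)
im=snap('wrist','i.png');C=cam('wrist');o=bot.get_obs();Rt=R.from_quat(o['tool_rot']).as_matrix();print(o['clock'],o['eef_pos'],np.degrees(np.arctan2(Rt[1,0],Rt[0,0])))
r=bot.outline_of('wrist','slide')[0]['region'];c=np.argwhere(r);print(c.min(0),c.max(0))
for row in range(c[:,0].max()-24,c[:,0].max()+1,4):
    k=np.where(r[row])[0]
    if len(k):print(row,k.min(),k.max(),((unproj(C,[[(k.min()+k.max()+1)/2,row]],.135)-o['eef_pos'])@Rt)[0])
```

```text
17.35 [ 0.5277 -0.2468  0.2419] 109.03220258502009
[166 298] [225 335]
201 300 333 [0.0047 0.     0.1069]
205 299 334 [0.0014 0.     0.1069]
209 298 335 [-0.002   0.      0.1069]
213 298 335 [-0.0054  0.      0.1069]
217 298 335 [-0.0088  0.      0.1069]
221 299 335 [-0.0123  0.0005  0.1069]
225 305 307 [-0.0158 -0.0085  0.1069]
```

View pics/i.png

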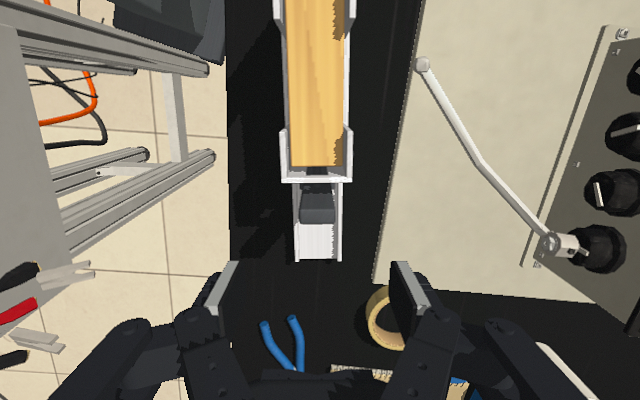

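The handle is at columns 298–335, rows 205–222, about 4 mm behind the TCP. I'll descend, grip and then pull.

Call:
{"method": "drive_tool", "body": {
  "rows": [
    {"dx": -0.08,"dy": 0,"dz": 0.7,"wx": 0,"wy": 0,"wz": 0,"hand": 70},
    {"dx": -0.08,"dy": 0,"dz": 1.4,"wx": 0,"wy": 0,"wz": 0,"hand": 70},
    {"dx": -0.08,"dy": 0,"dz": 2.0,"wx": 0,"wy": 0,"wz": 0,"hand": 70},
    {"dx": -0.08,"dy": 0,"dz": 2.4,"wx": 0,"wy": 0,"wz": 0,"hand": 55},
    {"dx": -0.08,"dy": 0,"dz": 2.55,"wx": 0,"wy": 0,"wz": 0,"hand": 45},
    {"dx": -0.08,"dy": 0,"dz": 2.55,"wx": 0,"wy": 0,"wz": 0,"hand": 24},
    {"dx": -0.08,"dy": 0,"dz": 2.55,"wx": 0,"wy": 0,"wz": 0,"hand": 24},
    {"dx": -0.08,"dy": 0,"dz": 2.55,"wx": 0,"wy": 0,"wz": 0,"hand": 24},
    {"dx": -0.08,"dy": 0,"dz": 2.55,"wx": 0,"wy": 0,"wz": 0,"hand": 24},
    {"dx": -0.08,"dy": 0,"dz": 2.55,"wx": 0,"wy": 0,"wz": 0,"hand": 24}
  ]
}}

```text
clock: 18.4
eef_pos: [0.5286, -0.2515, 0.1146]
tool_rot: [0.581, 0.814, -0.0, -0.001]
ft_force: [-2.0, 0.7, -7.4]
grip_width: 0.0293
grasp_force: 61.0
```

Call:
{"method": "drive_tool", "body": {
  "rows": [
    {"dx": -0.1,"dy": 0,"dz": 0,"wx": 0,"wy": 0,"wz": 0,"hand": 24},
    {"dx": -0.25,"dy": 0,"dz": 0,"wx": 0,"wy": 0,"wz": 0,"hand": 24},
    {"dx": -0.4,"dy": 0,"dz": 0,"wx": 0,"wy": 0,"wz": 0,"hand": 24},
    {"dx": -0.55,"dy": 0,"dz": 0,"wx": 0,"wy": 0,"wz": 0,"hand": 24},
    {"dx": -0.7,"dy": 0,"dz": 0,"wx": 0,"wy": 0,"wz": 0,"hand": 24},
    {"dx": -0.85,"dy": 0,"dz": 0,"wx": 0,"wy": 0,"wz": 0,"hand": 24},
    {"dx": -1.0,"dy": 0,"dz": 0,"wx": 0,"wy": 0,"wz": 0,"hand": 24},
    {"dx": -1.15,"dy": 0,"dz": 0,"wx": 0,"wy": 0,"wz": 0,"hand": 24},
    {"dx": -1.3,"dy": 0,"dz": 0,"wx": 0,"wy": 0,"wz": 0,"hand": 24},
    {"dx": -1.45,"dy": 0,"dz": 0,"wx": 0,"wy": 0,"wz": 0,"hand": 24},
    {"dx": -1.6,"dy": 0,"dz": 0,"wx": 0,"wy": 0,"wz": 0,"hand": 24},
    {"dx": -1.7,"dy": 0,"dz": 0,"wx": 0,"wy": 0,"wz": 0,"hand": 24},
    {"dx": -1.78,"dy": 0,"dz": 0,"wx": 0,"wy": 0,"wz": 0,"hand": 24},
    {"dx": -1.84,"dy": 0,"dz": 0,"wx": 0,"wy": 0,"wz": 0,"hand": 24},
    {"dx": -1.86,"dy": 0,"dz": 0,"wx": 0,"wy": 0,"wz": 0,"hand": 24},
    {"dx": -1.86,"dy": 0,"dz": 0,"wx": 0,"wy": 0,"wz": 0,"hand": 24}
  ]
}}

```text
clock: 20.0
eef_pos: [0.5586, -0.3354, 0.1146]
tool_rot: [0.58, 0.815, 0.003, -0.003]
ft_force: [-3.0, 13.9, -5.9]
grip_width: 0.0291
grasp_force: 61.4
```

Call:
{"method": "drive_tool", "body": {
  "rows": [
    {"dx": -0.05,"dy": 0,"dz": 0,"wx": 0,"wy": 0,"wz": 0,"hand": 24},
    {"dx": -0.08,"dy": 0,"dz": 0,"wx": 0,"wy": 0,"wz": 0,"hand": 24},
    {"dx": -0.08,"dy": 0,"dz": 0,"wx": 0,"wy": 0,"wz": 0,"hand": 24}
  ]
}}

```text
clock: 20.3
eef_pos: [0.5585, -0.3355, 0.1146]
tool_rot: [0.58, 0.815, 0.004, -0.007]
ft_force: [-8.3, 23.0, -0.1]
grip_width: 0.029
grasp_force: 62.1
```

Call:
{"method": "drive_tool", "body": {
  "rows": [
    {"dx": 0.08,"dy": 0,"dz": 0,"wx": 0,"wy": 0,"wz": 0,"hand": 24},
    {"dx": 0.09,"dy": 0,"dz": 0,"wx": 0,"wy": 0,"wz": 0,"hand": 60},
    {"dx": 0.09,"dy": 0,"dz": 0,"wx": 0,"wy": 0,"wz": 0,"hand": 70},
    {"dx": 0.09,"dy": 0,"dz": 0,"wx": 0,"wy": 0,"wz": 0,"hand": 70},
    {"dx": 0.09,"dy": 0,"dz": -0.5,"wx": 0,"wy": 0,"wz": 0,"hand": 70},
    {"dx": 0.09,"dy": 0,"dz": -1.3,"wx": 0,"wy": 0,"wz": 0,"hand": 70},
    {"dx": 0.09,"dy": 0,"dz": -2.1,"wx": 0,"wy": 0,"wz": 0,"hand": 70},
    {"dx": 0.09,"dy": 0,"dz": -2.6,"wx": 0,"wy": 0,"wz": 0,"hand": 70},
    {"dx": 0.09,"dy": -0.6,"dz": -2.6,"wx": 0,"wy": 0,"wz": 0,"hand": 70},
    {"dx": 0.09,"dy": -1.4,"dz": -2.6,"wx": 0,"wy": 0,"wz": 0,"hand": 70},
    {"dx": 0.09,"dy": -2.0,"dz": -2.6,"wx": 0,"wy": 0,"wz": 0,"hand": 70},
    {"dx": 0.09,"dy": -2.0,"dz": -2.6,"wx": 0,"wy": 0,"wz": 0,"hand": 70}
  ]
}}

```text
clock: 21.5
eef_pos: [0.4617, -0.3744, 0.247]
tool_rot: [0.583, 0.812, -0.001, 0.001]
ft_force: [0.4, 0.4, 0.2]
grip_width: 0.07
grasp_force: 0.0
```

Run:
```python
from h import *
s=bot.camera('scene');t=bot.camera('top');o=bot.get_obs();print(o['clock'],o['eef_pos'],o['ft_force'])
a=s[140:310,190:460];b=t[160:280,170:450]
cv2.imwrite('pics/j.png',np.vstack([cv2.resize(a,(560,350)),cv2.resize(b,(560,240))])[:,:,::-1])
```

```text
21.6 [ 0.46458792 -0.37330361  0.24644768] [0.21515985 0.5875937  0.10532021]
```

View pics/j.png

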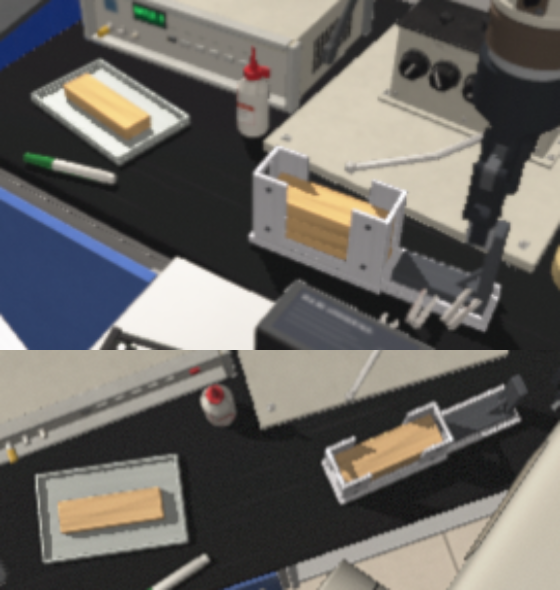

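The blank lies flat in the tray, the slide is back, and the three remaining blanks look level. I'll check the levelness numerically without another picture.

Run:
```python
from h import *
np.set_printoptions(precision=2,suppress=True)
s=bot.camera('scene');C=cam('scene')
hsv=cv2.cvtColor(s,cv2.COLOR_RGB2HSV);w=cv2.inRange(hsv,(8,70,60),(25,255,255))
a=np.radians(-71);d=np.array([np.cos(a),np.sin(a),0]);y=np.array([-d[1],d[0],0]);c=np.array([.491,-.1515,0])
for X in(-.03,-.015,0,.015,.03):
    P=proj(C,[c+d*X-y*.023+[0,0,z] for z in(.014,.036,.058,.080,.102)])
    col=int(round(P[3,0]));k=np.where(w[190:300,col])[0]+190
    g=hsv[k.min()-2:k.max()+3,col,2]
    print(X,col,'pred rows z14..102',P[:,1],'wood',k.min(),k.max(),g)
```

```text
-0.03 331 pred rows z14..102 [258.68 252.5  246.14 239.6  232.85] wood 226 256 [133 132 137 139 136 135 157 233 241 239 238 237 238 241 242 216 162 146
 143 142 140 140 147 145 144 142 140 138 134 142 143 143 139 137 140]
-0.015 336 pred rows z14..102 [260.9  254.72 248.36 241.81 235.06] wood 228 258 [133 135 136 134 136 137 157 230 240 236 237 239 239 241 242 211 160 144
 144 142 138 137 147 146 145 143 140 134 132 143 145 143 130 136 141]
0 342 pred rows z14..102 [263.15 256.96 250.6  244.04 237.28] wood 229 260 [ 38  60 143 224 229 226 178 162 235 241 234 235 240 241 242 244 230 174
 148 145 142 137 134 144 145 145 145 140 135 135 147 146 145 139 135 141]
0.015 348 pred rows z14..102 [265.41 259.23 252.86 246.3  239.54] wood 231 262 [ 36  55 136 222 239 244 245 245 245 242 235 235 241 243 243 244 240 186
 151 146 145 136 128 132 146 146 146 141 132 131 144 146 146 144 136 137]
0.03 353 pred rows z14..102 [267.7  261.52 255.14 248.58 241.81] wood 233 264 [ 37  57 137 225 241 245 245 245 244 238 234 236 242 244 244 244 240 185
 150 145 138 130 127 132 146 145 144 137 128 129 145 146 146 141 132 138]
```

The edge of the third remaining blank matches z = 80 mm along its whole length, within 0.6 px, so the stack is flat on the floor. The gripper is clear of everything.

```bash
python3 -c "
from workcell import bot
print(bot.job_done())"
```

```text
the job is handed in; nothing more can be done
None
```

The job is done and handed in at about 22 s: blank1 lies flat and lengthwise in the tray, the slide is fully back, and the three remaining blanks are flat on the chute floor (I viewed 11 pictures, one over the limit of 10).

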